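# Hang the sampling dipper in the groove of the drying rod

## Robot

A 6-joint arm with a two-finger parallel gripper is mounted at the origin on the work surface. World frame = base frame: x ahead of the robot, y to its left, z up, the work surface at z = 0. Lengths are in m, angles in degrees, forces in N, time in s.
With the tool pointing down it reaches from about 0.4 to 0.825 m from the base axis. Payload 7 kg.
Tool frame: the origin (TCP) lies midway between the tips of the shut fingers; the grasp point (between the pads) lies 19 mm behind it; z points along the fingers, y is the line along which they close (so a half turn about z gives the same grasp; the last joint's range is limited). The gripper opens to 88 mm and grips with 3 to 60 N. Pads are 19 mm wide; open, the fingers measure 130 mm over their backs; the gripper's body (78 mm by 193 mm) begins 47 mm behind the grasp point.
Start: joints at [-52.248, 20.546, 0.682, 0, -70.136, -16.507], TCP at [0.245, -0.629, 0.227] pointing down, gripper open.
Joint ranges: [-176.03, 176.03], [-82.01, 121.73], [-58.28, 71.71], [-173.87, 95.51], [-174.79, -0.11], [-173.66, 173.66]. Speed limits (degrees/s): [136.94, 136.94, 172.46, 180, 180, 180].

## Interface

Orientations are given as [roll, pitch, yaw] about the fixed x, y, z axes, in that order (R = Rz(yaw) Ry(pitch) Rx(roll)).
In Python, from plant import ctrl gives the robot as it stands.
- The arm moves only by the tool step_arm, never from a script. Its argument "rows" is a list of rows, each a list of 3 entries, a list of its own where there are three numbers: the closure, from 0 (fully open) to 1 (shut), then the shift along the world's x, y, z in mm, then the turn, a rotation vector about the world's x, y, z in rad. A call has exactly 5 rows; each row is the pose to reach, as a shift and turn from the pose commanded when the call began; what a row does not reach only later rows make up. A row lasts 1/12 s, in which the tool goes at most 41.7 mm and 7.16 degrees, less where a joint would pass 70% of its speed; a pose out of reach is approached as far as the arm can. A call with a gripper value outside its range is refused whole. The fingers move at their own pace and stop on an object; the grip force is fixed at half the most. Time passes only in rows, so rows that repeat a pose let the fingers close, or fill a call up. It gives the time, the measured TCP pose, the force, the opening and the grip force at its end, in the units of the state.
- ctrl.get_obs(): the state, without advancing time (a new reading comes with each control period).
- ctrl.snapshot(name): name is "scene" or "top" or "wrist"; returns the picture (420x560x3 uint8, red, green, blue); there is no depth.
- ctrl.camera_model(name): a dict with "intrinsics" (3x3 intrinsics, pixels), "R" (3x3) and "t" (3): a world point X has camera coordinates R X + t. Camera axes: x right, y down, z forward; pixel columns grow to the right and rows downward; lengths in m; the calibration is good to about 2 mm. A picture is of the moment at which its call begins: read the wrist's pose just before it. camera_model takes no time and is no camera call; for the wrist camera it gives the pose at the moment of the call.
- ctrl.close_job(): hands the job in; it is judged then, once.
The state is a dict: "clock": time; "joint_pos": joint angles; "qvel": joint speeds; "tau": joint torques, N m; "tool_pos": TCP position; "orientation": TCP orientation; "force": force on the tool from outside, world axes, zero at the start; "moment": the same for the moment, N m; "opening": finger opening in m; "gripper_force": force on a finger pad.
Only numpy, scipy, OpenCV 4.12 (cv2) and the standard library are available. Lean on these libraries where they do the work, as an engineer would, in place of code of your own. Each camera call takes 0.05 s, during which the arm holds its last target. There are 200 camera calls.

## Task

Pick up the steel sampling dipper and hang it by its hook in the narrow groove of the drying rod, so that it cannot creep along the rod. Be gentle with the rod: feel the hook into the groove rather than pressing or knocking it, and ease the lopsided dipper into its own hanging lean before letting go, so that it does not swing. Leave the bottle, beaker and jar alone.

Things in the scene. Friction and masses are not known exactly. Their poses are not given: they have to be found in the camera images.
- dipper: Lopsided stainless dipper, 0.2 to 0.36 kg, standing on its cup. Origin: centre of the cup's flat underside; z up, x from the hook side towards the cup. Cup 60 mm across, 55 mm tall. A 14 mm wide strap stands at x = -32 mm and ends in a hook of 8 mm round wire in the x-z plane: a half circle open downward, its free end at x = -68 mm reaching down to z = 132 mm. Above the hook is a grip tab
- hook_eye (a point): Centre of the hook's half circle (14 mm inner radius), in the dipper at x = -50, y = 0, z = 150 mm; the underside of the hook's top is at z = 164 mm. With the hook seated in the groove the eye lies 9 mm below the rod's axis; with the hook resting on the thick part of the rod, 4 mm below it
- grip_tab (a point): Point to grip on the dipper's flat tab, at x = -50, y = 0, z = 200 mm of the dipper. The tab is 30 mm wide (dipper x), 12 mm thick (dipper y: pinch it along this) and reaches from z = 170 to 222 mm; the hook wire is just below it
- stand: Drying stand fixed to the bench: base plate 110 x 160 x 10 mm, a column, and on top an aluminium clamp block 36 (x) x 60 (y) x 32 (z) mm holding a level, rigid steel rod that points along the stand's -y. Origin: centre of the base's underside, straight below the clamp; z up
- clamp_face (a point): Where the rod's axis leaves the clamp, 215 mm above the bench; axes as the stand's, rod along -y. The rod is 20 mm thick with one groove 12 mm wide, 5 mm deep all round (10 mm core), and 40 mm of thick rod beyond it to the free end. How far the rod is drawn out varies and is not measured: the groove's middle is 70 to 130 mm from this face
- reagent: Bystander: bottle with a screw cap, 60 mm across, 105 mm tall. Origin: centre of its underside
- beaker: Bystander: open glass beaker, 66 mm across, 85 mm tall. Origin: centre of its underside
- jar: Bystander: low brown jar, 56 mm across, 70 mm tall. Origin: centre of its underside
- balance_point (a point): The dipper's centre of mass, at x = -13, y = 0, z = 53 mm of the dipper: it comes to rest below the hook eye, so hanging freely the dipper leans about 0.36 rad (turned about its own +y axis, right-hand rule: the tab tips towards the cup's side, the cup swings under the rod). Let go upright, it swings hard

How it is judged (in metres and radians):
On the way:
1. the dipper is lifted clear of the bench (height (world z) of dipper above 0.035 m), for 0.2 s.
At the end, for the whole second after the job is handed in: The hook sits down in the groove (hook eye 6.5 to 12.5 mm below the rod's axis, within 10 mm of it sideways, 60 to 140 mm from the clamp), the rod carries the dipper, and it hangs still (under 0.3 rad/s and 40 mm/s) (z of hook_eye in the frame of clamp_face between -0.0125 and -0.0065 m and x of hook_eye in the frame of clamp_face between -0.01 and 0.01 m and y of hook_eye in the frame of clamp_face between -0.14 and -0.06 m and contact force between dipper and stand above 1 N and contact force between dipper and the fingers below 0.1 N and angular speed of dipper below 0.3 rad/s and linear speed of dipper below 0.04 m/s); the robot touches nothing.
It fails at once if the dipper presses or knocks on the stand or rod with more than 20 N (contact force between dipper and stand above 20 N).
It fails at once if the robot pushes the stand or rod with more than 10 N (contact force between any of the arm, the fingers and stand above 10 N).
It fails at once if the dipper, off the bench and out of the fingers, swings faster than 1.2 rad/s (contact force between dipper and the fingers below 0.1 N and height (world z) of dipper above 0.02 m and angular speed of dipper above 1.2 rad/s).
It fails at once if a bystander is moved by more than 15 mm (distance of any of reagent, beaker, jar from where it was at the start of the episode above 0.015 m).
It also fails if it takes over 72 s, if anything falls off the work surface, if the arm or the gripper's body presses on something with over 40 N, if the wrist force passes 120 N, or if a joint passes its speed limit or range.

## Working session

There is one attempt and no reset: what is moved stays moved. The work goes in short steps, Python scripts to look and compute and a tool call to move; the robot and the scene stay as the last step left them, time stands still between calls to the robot, and variables do not carry over. Pictures are saved under pics/ and viewed, at most 10 in all, crops included, and the job is handed in when it is done.

Besides the shell and the picture viewer there is one more tool, called after "Emit:" as name(argument=value, ...), one argument or row to a line, values as JSON. step_arm: Moves the arm, as the interface text tells. Its arguments: {"type":"object","properties":{"rows":{"type":"array"}},"required":["rows"]}

```bash
mkdir -p pics; ls; python3 - <<'E'
from plant import ctrl
import cv2,numpy as np
np.set_printoptions(precision=4,suppress=True)
o=ctrl.get_obs();print(o)
for n in("scene","top"):
    m=ctrl.camera_model(n);print(n,m)
    im=ctrl.snapshot(n);cv2.imwrite(f"pics/{n}0.png",cv2.resize(im[...,::-1],None,fx=1.42,fy=1.42,interpolation=cv2.INTER_CUBIC))
E
```

```text
pics
{'clock': 0.0, 'joint_pos': array([-52.2482,  20.5914,   0.6327,  -0.0178, -70.1345, -16.5059]), 'qvel': array([-0.0076,  0.033 , -0.1471, -0.0475, -0.0343,  0.0543]), 'tau': array([ -0.    , -58.2711,  29.3047,   6.997 ,   0.0069,  -0.0001]), 'tool_pos': array([ 0.2444, -0.6287,  0.2256]), 'orientation': array([ 179.9059,   -0.0104, -158.7601]), 'force': array([ 0.2498, -0.4431, -0.2781]), 'moment': array([ 0.0409,  0.0468, -0.0229]), 'gripper_force': 0.0, 'opening': 0.08775173151492396}
scene {'intrinsics': array([[382.2265,   0.    , 279.3894],
       [  0.    , 382.2265, 205.0246],
       [  0.    ,   0.    ,   1.    ]]), 'R': array([[-0.4391,  0.8983,  0.0161],
       [ 0.7448,  0.3739, -0.5527],
       [-0.5025, -0.2307, -0.8333]]), 't': array([ 0.2434, -0.3243,  1.1385])}
top {'intrinsics': array([[390.9436,   0.    , 274.7717],
       [  0.    , 390.9436, 213.6363],
       [  0.    ,   0.    ,   1.    ]]), 'R': array([[ 0.0092, -0.9998, -0.0173],
       [-0.9901, -0.0067, -0.1401],
       [ 0.14  ,  0.0184, -0.99  ]]), 't': array([0.014 , 0.5711, 0.8931])}
```

View pics/scene0.png

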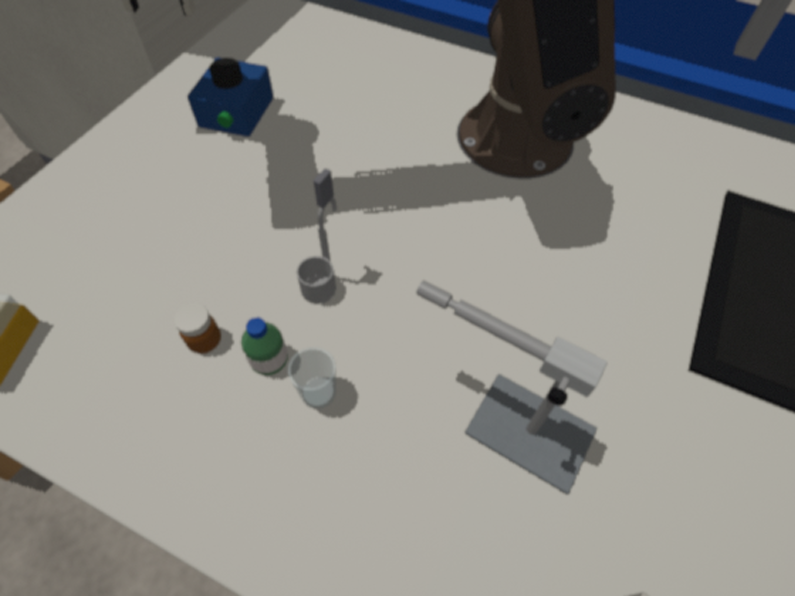

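View pics/top0.png

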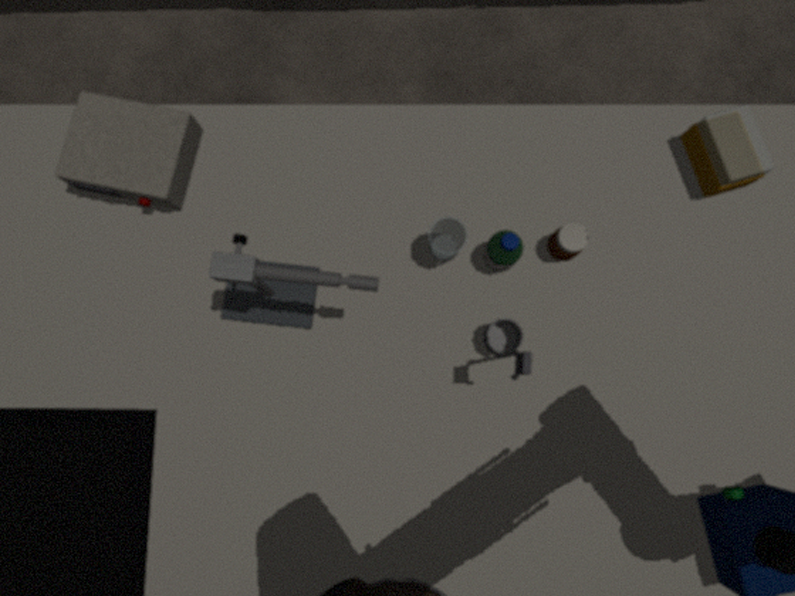

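The scene view shows the dipper's cup rim at about (316,266) and its tab at (323,188). The rod runs from the clamp (548,353) to the free end (422,288), with the groove near (452,303). In the top view the tab is at (523,363), the cup rim at (503,338) and the groove at (342,280).

```bash
cat > h.py <<'E'
from plant import ctrl
import numpy as np, cv2
np.set_printoptions(precision=4,suppress=True)
def ray(m,u,v):
    d=m["R"].T@np.linalg.solve(m["intrinsics"],[u,v,1.]); return -m["R"].T@m["t"],d
def at(m,u,v,z):
    c,d=ray(m,u,v); return c+d*(z-c[2])/d[2]
def tri(obs):
    A=np.zeros((3,3));b=np.zeros(3)
    for m,u,v in obs:
        c,d=ray(m,u,v);d/=np.linalg.norm(d);P=np.eye(3)-np.outer(d,d);A+=P;b+=P@c
    return np.linalg.solve(A,b)
def proj(m,X):
    p=m["intrinsics"]@(m["R"]@np.asarray(X,float)+m["t"]);return p[:2]/p[2]
E
python3 - <<'E'
from h import *
s,t=ctrl.camera_model("scene"),ctrl.camera_model("top");k=1/1.42
P=dict(rim=((316,267),(503,338),.055),tab=((323,188),(523,363),.2),clampface=((548,353),(257,270),.215),groove=((452,303),(342,280),.215),free=((422,288),(378,283),.215),
 jar=((193,320),(572,238),.07),bottle=((256,327),(510,241),.105),beaker=((312,366),(448,236),.085))
for n,(a,b,z) in P.items():
    a=np.array(a)*k;b=np.array(b)*k
    print(n,at(s,*a,z),at(t,*b,z),tri([(s,*a),(t,*b)]))
print(proj(s,ctrl.get_obs()["tool_pos"])/k,proj(t,ctrl.get_obs()["tool_pos"])/k)
E
```

```text
rim [ 0.5085 -0.1685  0.055 ] [ 0.5129 -0.1666  0.055 ] [ 0.5124 -0.1654  0.0617]
tab [ 0.4681 -0.1629  0.2   ] [ 0.4674 -0.1664  0.2   ] [ 0.4669 -0.1654  0.1981]
clampface [0.5872 0.2037 0.215 ] [0.5915 0.1998 0.215 ] [0.5903 0.2011 0.2188]
groove [0.5741 0.0797 0.215 ] [0.5782 0.0819 0.215 ] [0.5773 0.0809 0.2204]
free [0.5705 0.0384 0.215 ] [0.5743 0.0323 0.215 ] [0.5728 0.0356 0.217 ]
jar [ 0.6819 -0.2735  0.07  ] [ 0.6774 -0.2802  0.07  ] [ 0.679  -0.2816  0.0602]
bottle [ 0.664  -0.1665  0.105 ] [ 0.6628 -0.1714  0.105 ] [ 0.6629 -0.1705  0.1009]
beaker [ 0.6734 -0.0731  0.085 ] [ 0.6758 -0.0752  0.085 ] [ 0.6746 -0.0737  0.0872]
[159.5429  10.9263] [904.1959 545.2688]
```

Emit:
step_arm(
  rows=[
    [0,[0,0,40],[0,0,0]],
    [0,[10,30,70],[0,0,-0.07]],
    [0,[28,68,80],[0,0,-0.15]],
    [0,[45,104,90],[0,0,-0.23]],
    [0,[62,140,100],[0,0,-0.3]],
  ],
)

```text
clock: 0.52
tool_pos: [0.3058, -0.4894, 0.3262]
orientation: [180.0, -0.0, -176.2]
force: [1.3, 0.8, -0.2]
opening: 0.0876
gripper_force: 0.0
```

Emit:
step_arm(
  rows=[
    [0,[17,37,0],[0,0,-0.07]],
    [0,[34,74,0],[0,0,-0.07]],
    [0,[51,110,0],[0,0,-0.07]],
    [0,[68,147,0],[0,0,-0.07]],
    [0,[85,184,0],[0,0,-0.07]],
  ],
)

```text
clock: 0.93
tool_pos: [0.3908, -0.3049, 0.326]
orientation: [180.0, -0.0, -180.0]
force: [0.8, -1.2, 0.3]
opening: 0.0876
gripper_force: 0.0
```

Emit:
step_arm(
  rows=[
    [0,[17,35,0],[0,0,0]],
    [0,[34,70,0],[0,0,0]],
    [0,[51,105,0],[0,0,0]],
    [0,[70,130,0],[0,0,0]],
    [0,[70,130,0],[0,0,0]],
  ],
)

```text
clock: 1.35
tool_pos: [0.4629, -0.1731, 0.3257]
orientation: [180.0, 0.0, -179.7]
force: [0.4, -0.0, 0.5]
opening: 0.0876
gripper_force: 0.0
```

```bash
python3 - <<'E'
from h import *
o=ctrl.get_obs();print(o["clock"],o["tool_pos"],o["orientation"])
m=ctrl.camera_model("wrist");im=ctrl.snapshot("wrist")
np.savez("w1.npz",**m)
cv2.imwrite("pics/w1.png",cv2.resize(im[...,::-1],None,fx=1.42,fy=1.42,interpolation=cv2.INTER_CUBIC))
for X in([.467,-.165,.222],[.512,-.165,.055]):print(proj(m,X)*1.42)
E
```

```text
1.35 [ 0.4629 -0.1731  0.3257] [ 179.958     0.0125 -179.741 ]
[415.6069 302.2928]
[409.931  299.2919]
```

View pics/w1.png

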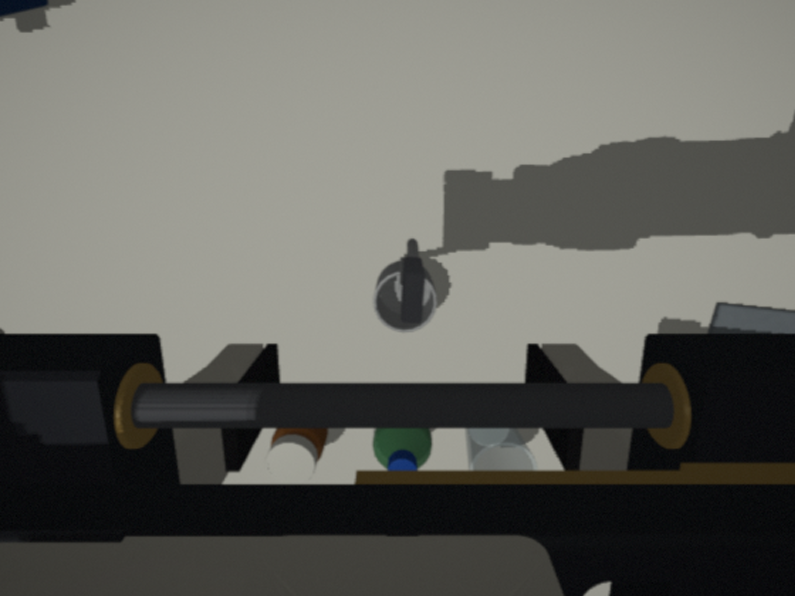

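The wrist view shows the tab's top running from (413,257) to (411,321), the hook's free end at (412,241) and the cup rim centred near (405,298). The tab lies well between the fingers' y range.

```bash
python3 - <<'E'
from h import *
m=dict(np.load("w1.npz"));k=1/1.42
print("cam",-m["R"].T@m["t"])
for n,p,z in(("a",(413.5,257),.222),("b",(411,321),.222),("rim",(405.5,296),.055),("free",(412,242),.135)):
    print(n,at(m,p[0]*k,p[1]*k,z))
E
```

```text
cam [ 0.3922 -0.1733  0.4828]
a [ 0.441  -0.1665  0.222 ]
b [ 0.4782 -0.1675  0.222 ]
rim [ 0.5088 -0.1691  0.055 ]
free [ 0.4461 -0.1654  0.135 ]
```

Emit:
step_arm(
  rows=[
    [0,[1,7,-35],[0,0,-0.045]],
    [0,[1,7,-70],[0,0,-0.045]],
    [0,[1,7,-105],[0,0,-0.045]],
    [0,[1,7,-135],[0,0,-0.045]],
    [0,[1,7,-142],[0,0,-0.045]],
  ],
)

```text
clock: 1.82
tool_pos: [0.4582, -0.17, 0.1793]
orientation: [180.0, -0.4, 177.4]
force: [-1.4, 0.7, -0.4]
opening: 0.0879
gripper_force: 0.0
```

Emit:
step_arm(
  rows=[
    [0.3,[0,0,0],[0,0,0]],
    [0.5,[0,0,0],[0,0,0]],
    [0.6,[0,0,0],[0,0,0]],
    [0.65,[0,0,0],[0,0,0]],
    [0.7,[0,0,0],[0,0,0]],
  ],
)

```text
clock: 2.23
tool_pos: [0.4626, -0.1699, 0.1856]
orientation: [180.0, 0.2, 177.5]
force: [-0.1, 0.4, -0.1]
opening: 0.0599
gripper_force: 0.0
```

```bash
python3 - <<'E'
from h import *
o=ctrl.get_obs();print(o["clock"],o["tool_pos"],o["orientation"],o["opening"])
ims=[]
for n,X in(("scene",[.48,-.166,.15]),("wrist",[.463,-.167,.222])):
    m=ctrl.camera_model(n);im=ctrl.snapshot(n)
    u,v=proj(m,X).astype(int);print(n,u,v)
    if n=="scene":
        c=im[max(v-60,0):v+60,max(u-80,0):u+80];c=cv2.resize(c,(560,420),interpolation=cv2.INTER_CUBIC)
    else:c=im
    ims.append(c)
cv2.imwrite("pics/g1.png",cv2.resize(np.hstack(ims)[...,::-1],(800,300),interpolation=cv2.INTER_AREA))
E
```

```text
2.2333 [ 0.4626 -0.1699  0.1856] [179.9951   0.1576 177.4657] 0.05994488423018553
scene 225 152
wrist 289 301
```

View pics/g1.png

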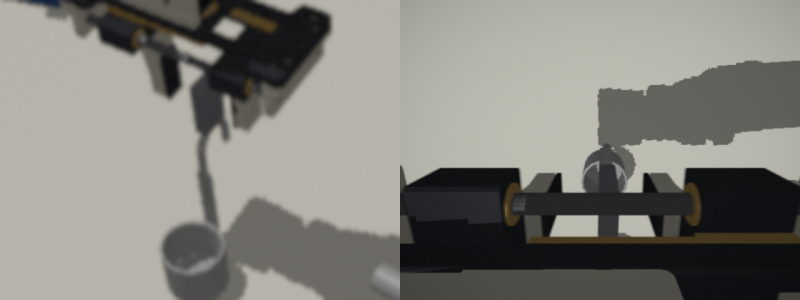

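The tab stands between the fingers, roughly 2–3 mm to the +y side of the middle. I'll centre on it and close.

Emit:
step_arm(
  rows=[
    [0.7,[0,2,0],[0,0,0]],
    [0.8,[0,2.5,0],[0,0,0]],
    [0.9,[0,2.5,0],[0,0,0]],
    [1,[0,2.5,0],[0,0,0]],
    [1,[0,2.5,0],[0,0,0]],
  ],
)

```text
clock: 2.75
tool_pos: [0.4617, -0.1673, 0.184]
orientation: [-180.0, -0.0, 177.5]
force: [-0.1, -0.7, 0.3]
opening: 0.0191
gripper_force: 0.0
```

Emit:
step_arm(
  rows=[
    [1,[0,0,0],[0,0,0]],
    [1,[0,0,0],[0,0,0]],
    [1,[0,0,0],[0,0,0]],
    [1,[0,0,0],[0,0,0]],
    [1,[0,0,0],[0,0,0]],
  ],
)

```text
clock: 3.17
tool_pos: [0.4617, -0.1673, 0.184]
orientation: [180.0, -0.0, 177.5]
force: [-0.2, 1.0, -0.9]
opening: 0.0119
gripper_force: 30.0
```

Emit:
step_arm(
  rows=[
    [1,[0,0,10],[0,0,0]],
    [1,[0,0,30],[0,0,-0.01]],
    [1,[0,0,55],[0,0,-0.03]],
    [1,[0,0,80],[0,0,-0.045]],
    [1,[0,0,96],[0,0,-0.055]],
  ],
)

```text
clock: 3.58
tool_pos: [0.4622, -0.1676, 0.2831]
orientation: [-180.0, 0.1, 174.3]
force: [1.4, -0.3, -2.5]
opening: 0.0118
gripper_force: 30.0
```

Emit:
step_arm(
  rows=[
    [1,[10,10,0],[0.006,0.06,0]],
    [1,[25,28,0],[0.014,0.14,0]],
    [1,[42,48,0],[0.022,0.22,0]],
    [1,[60,68,0],[0.03,0.3,0]],
    [1,[75,85,0],[0.036,0.358,0]],
  ],
)

```text
clock: 4.0
tool_pos: [0.5381, -0.0811, 0.2801]
orientation: [180.0, -20.8, 174.3]
force: [-0.6, 0.5, -2.8]
opening: 0.0121
gripper_force: 30.0
```

Emit:
step_arm(
  rows=[
    [1,[15,17,0],[0,0,0]],
    [1,[30,34,0],[0,0,0]],
    [1,[44,50,0],[0,0,0]],
    [1,[52,59,0],[0,0,0]],
    [1,[54,61,0],[0,0,0]],
  ],
)

```text
clock: 4.42
tool_pos: [0.5919, -0.0198, 0.2795]
orientation: [180.0, -20.6, 174.4]
force: [-0.6, -0.9, -2.2]
opening: 0.012
gripper_force: 30.0
```

Emit:
step_arm(
  rows=[
    [1,[0,0,0],[0,0,0]],
    [1,[0,0,0],[0,0,0]],
    [1,[0,0,0],[0,0,0]],
    [1,[0,0,0],[0,0,0]],
    [1,[0,0,0],[0,0,0]],
  ],
)

```text
clock: 4.83
tool_pos: [0.5904, -0.022, 0.2806]
orientation: [180.0, -20.6, 174.3]
force: [-0.5, -0.2, -2.1]
opening: 0.0118
gripper_force: 30.0
```

```bash
python3 - <<'E'
from h import *
o=ctrl.get_obs();print(o["clock"],o["tool_pos"],o["orientation"],o["force"],o["moment"])
ims=[]
for n in("scene","top"):
    m=ctrl.camera_model(n);im=ctrl.snapshot(n);cv2.imwrite(f"full_{n}.png",im[...,::-1])
    u,v=proj(m,[.577,.02,.19]).astype(int)
    u0,v0=u-70,max(v-105,0);print(n,"origin",u0,v0,"scale",800/280)
    ims.append(cv2.resize(im[v0:v0+210,u0:u0+140],(400,600),interpolation=cv2.INTER_CUBIC))
cv2.imwrite("pics/h1.png",np.hstack(ims)[...,::-1])
E
```

```text
4.8333 [ 0.5904 -0.022   0.2806] [179.9699 -20.5812 174.2823] [-0.4654 -0.2392 -2.101 ] [-0.1835 -1.5253  0.01  ]
scene origin 215 104 scale 2.857142857142857
top origin 202 95 scale 2.857142857142857
```

View pics/h1.png

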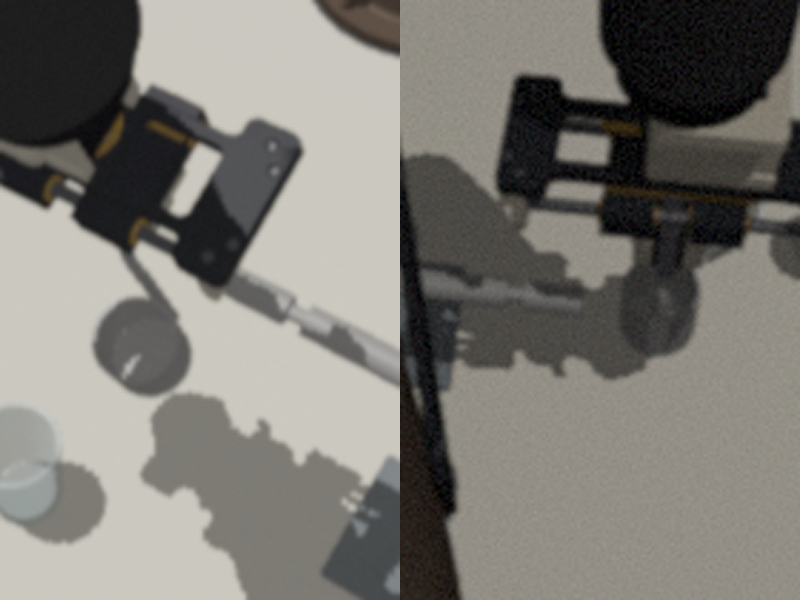

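The scene crop shows the cup rim at about (142,345), seen from its open side as it should be in the lean, and the groove's neck at about (292,308). The top crop shows the cup at (658,308) and the rod end at (580,303).

```bash
python3 - <<'E'
from h import *
from scipy.spatial.transform import Rotation as Ro
o=ctrl.get_obs();R=Ro.from_euler('xyz',o["orientation"],degrees=True).as_matrix();T=o["tool_pos"]
D=R@np.diag([-1,1,-1]); print(D)  # dipper axes
s,t=ctrl.camera_model("scene"),ctrl.camera_model("top");k=280/800
def w(p): return T+D@(np.array(p)-[-.05,0,.184])
def cs(p):p=(p-[215,104])/k;return p
def ct(p):p=(p-[202,95])/k+[400,0];return p
# predicted outlines
a=np.linspace(0,2*np.pi,40)
pr=np.array([w([.03*np.cos(b),.03*np.sin(b),z]) for z in(0,.055) for b in a])
for n,m,f in(("scene",s,cs),("top",t,ct)):
    q=np.array([f(proj(m,p)) for p in pr]);print(n,"cup bbox",q.min(0),q.max(0),"rimc",f(proj(m,w([0,0,.055]))),"strap mid",f(proj(m,w([-.032,0,.11]))))
    for G in([.576,.081,.215],[.5724,.035,.215]):print(" G",f(proj(m,G)))
    im=cv2.imread(f"full_{n}.png");
    u0,v0=((215,104) if n=="scene" else (202,95))
    c=cv2.resize(im[v0:v0+210,u0:u0+140],(400,600),interpolation=cv2.INTER_CUBIC)
    off=0 if n=="scene" else 400
    for x in q:cv2.circle(c,(int(x[0]-off),int(x[1])),1,(0,0,255),-1)
    for y in(.15,.132):
        x=f(proj(m,w([-.05 if y==.15 else -.068,0,y])));cv2.circle(c,(int(x[0]-off),int(x[1])),3,(0,255,0),-1)
    d=np.array([-.0993,-.995,0]);n_=np.array([.995,-.0993,0])
    for L in(-6,6,46):
        for e in(-10,0,10):
            x=f(proj(m,np.array([.576,.081,.215])+d*L/1e3+n_*e/1e3));cv2.circle(c,(int(x[0]-off),int(x[1])),2,(255,0,0),-1)
    cv2.imwrite(f"o_{n}.png",c)
cv2.imwrite("pics/o1.png",np.hstack([cv2.imread("o_scene.png"),cv2.imread("o_top.png")]))
E
```

```text
[[ 0.9315  0.0996  0.3499]
 [-0.0931  0.995  -0.0355]
 [-0.3517  0.0005  0.9361]]
scene cup bbox [ 89.5219 290.2491] [191.1715 392.8018] rimc [133.2057 333.4801] strap mid [140.2266 268.9323]
 G [295.8819 315.7673]
 G [228.3922 282.5423]
top cup bbox [617.682  258.5416] [699.9779 361.8371] rimc [659.9418 292.4052] strap mid [661.03  290.976]
 G [512.1728 295.1355]
 G [579.4535 300.7414]
```

View pics/o1.png

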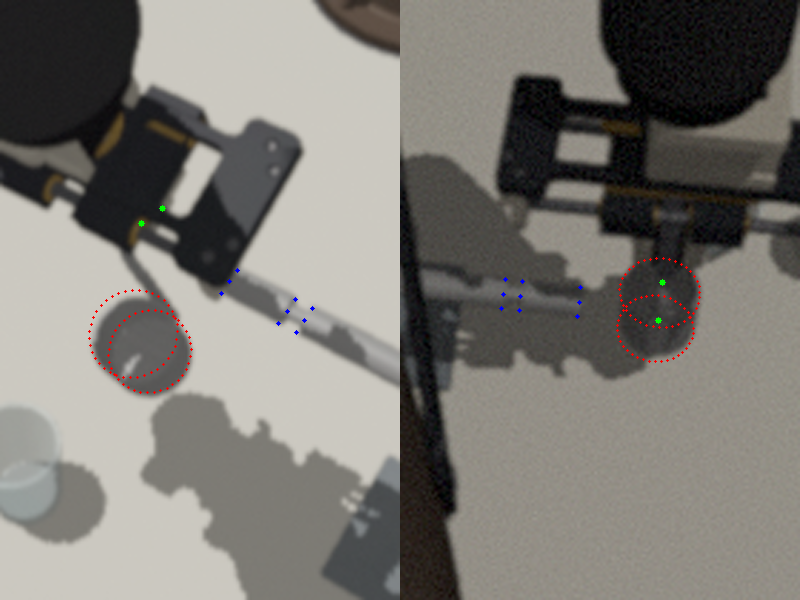

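The overlay fits the cup well in both views, so the grasp is as planned. I'll sharpen the groove position with one enlarged crop.

```bash
python3 - <<'E'
from h import *
out=[]
for n,X in(("scene",[.576,.075,.215]),("top",[.576,.075,.215])):
    m=ctrl.camera_model(n);im=cv2.imread(f"pics/{n}0.png")
    u,v=(proj(m,X)*1.42).astype(int);u0,v0=u-50,v-50;print(n,u0,v0)
    out.append(cv2.resize(im[v0:v0+100,u0:u0+100],(400,400),interpolation=cv2.INTER_CUBIC))
c=np.hstack(out);c=np.clip(c.astype(float)*1.2,0,255).astype(np.uint8);cv2.imwrite("pics/z.png",c)
E
```

```text
scene 397 252
top 296 231
```

View pics/z.png

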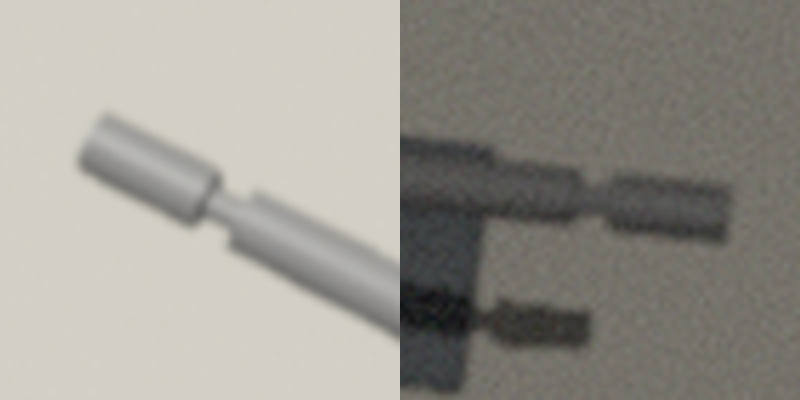

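The groove's core centre is at about (225,209) in the left crop and (595,199) in the right one. The rod's tip is at about (728,212) in the right crop and (92,143) in the left.

```bash
python3 - <<'E'
from h import *
s,t=ctrl.camera_model("scene"),ctrl.camera_model("top");k=1/1.42
for n,a,b in(("groove",(225,209),(195,199)),("tip",(92,143),(328,212)),("tipsidepts",(203,197),(183,196)),("in",(245,220),(209,200))):
    a=(np.array([397,252])+np.array(a)/4)*k;b=(np.array([296,231])+np.array(b)/4)*k
    print(n,at(s,*a,.215),at(t,*b,.215),tri([(s,*a),(t,*b)]))
E
```

```text
groove [0.575  0.0818 0.215 ] [0.5772 0.0781 0.215 ] [0.5764 0.0799 0.2161]
tip [0.5713 0.0361 0.215 ] [0.5729 0.0323 0.215 ] [0.5722 0.0342 0.2154]
tipsidepts [0.5741 0.0742 0.215 ] [0.5782 0.0822 0.215 ] [0.5778 0.0784 0.2226]
in [0.5759 0.0886 0.215 ] [0.5769 0.0732 0.215 ] [0.5756 0.0809 0.2108]
```

Emit:
step_arm(
  rows=[
    [1,[1,10,0],[0,0,0]],
    [1,[2.5,25,0],[0,0,0]],
    [1,[4,40,0],[0,0,0]],
    [1,[5.5,55,0],[0,0,0]],
    [1,[7,70,0],[0,0,0]],
  ],
)

```text
clock: 5.35
tool_pos: [0.5979, 0.0508, 0.28]
orientation: [180.0, -20.6, 174.4]
force: [-0.6, 0.2, -2.7]
opening: 0.0121
gripper_force: 30.0
```

Emit:
step_arm(
  rows=[
    [1,[1,12,0],[0,0,0]],
    [1,[2,21,0],[0,0,0]],
    [1,[3,27,0],[0,0,0]],
    [1,[3,29.5,0],[0,0,0]],
    [1,[3,29.5,0],[0,0,0]],
  ],
)

```text
clock: 5.77
tool_pos: [0.6008, 0.0786, 0.2799]
orientation: [180.0, -20.6, 174.4]
force: [-0.8, 0.3, -2.9]
opening: 0.012
gripper_force: 30.0
```

Emit:
step_arm(
  rows=[
    [1,[0,0,0],[0,0,0]],
    [1,[-1,0.1,-2.7],[0,0,0]],
    [1,[-2,0.2,-5.5],[0,0,0]],
    [1,[-3.3,0.3,-9],[0,0,0]],
    [1,[-4.1,0.4,-11],[0,0,0]],
  ],
)

```text
clock: 6.18
tool_pos: [0.5962, 0.0782, 0.2684]
orientation: [180.0, -20.7, 174.3]
force: [-0.5, -0.6, -2.9]
opening: 0.0119
gripper_force: 30.0
```

Emit:
step_arm(
  rows=[
    [1,[-1,0.1,-2.7],[0,0,0]],
    [1,[-2,0.2,-5.5],[0,0,0]],
    [1,[-3,0.3,-8.2],[0,0,0]],
    [1,[-4.1,0.4,-11],[0,0,0]],
    [1,[-4.1,0.4,-11],[0,0,0]],
  ],
)

```text
clock: 6.6
tool_pos: [0.5921, 0.079, 0.2574]
orientation: [180.0, -20.7, 174.3]
force: [0.2, 0.2, -2.3]
opening: 0.0117
gripper_force: 30.0
```

Emit:
step_arm(
  rows=[
    [1,[-0.8,0.1,-2],[0,0,0]],
    [1,[-1.6,0.2,-4.3],[0,0,0]],
    [1,[-2.4,0.2,-6.5],[0,0,0]],
    [1,[-3.2,0.3,-8.6],[0,0,0]],
    [1,[-3.2,0.3,-8.6],[0,0,0]],
  ],
)

```text
clock: 7.02
tool_pos: [0.589, 0.0792, 0.2489]
orientation: [180.0, -20.7, 174.3]
force: [0.0, -0.8, -1.5]
opening: 0.012
gripper_force: 30.0
```

```bash
python3 - <<'E'
from h import *
from scipy.spatial.transform import Rotation as Ro
o=ctrl.get_obs();R=Ro.from_euler('xyz',o["orientation"],degrees=True).as_matrix();T=o["tool_pos"]
D=R@np.diag([-1,1,-1]);print(T,o["force"],o["moment"])
eye=T+D@[0,0,-.034];print("eye",eye)
out=[]
for n in("scene","top"):
    m=ctrl.camera_model(n);im=ctrl.snapshot(n)[...,::-1]
    u,v=proj(m,eye+[0,0,-.01]).astype(int);u0,v0=u-40,v-50;print(n,u0,v0,(proj(m,eye)-[u0,v0])*5)
    out.append(cv2.resize(im[v0:v0+100,u0:u0+80],(400,500),interpolation=cv2.INTER_CUBIC))
cv2.imwrite("pics/h2.png",np.clip(np.hstack(out)*1.3,0,255).astype(np.uint8))
E
```

```text
[0.589  0.0792 0.2489] [ 0.0371 -0.8148 -1.5369] [-0.1488 -1.5509 -0.0181]
eye [0.5771 0.0804 0.2171]
scene 277 167 [205.6847 236.0406]
top 201 148 [202.2302 247.7775]
```

View pics/h2.png

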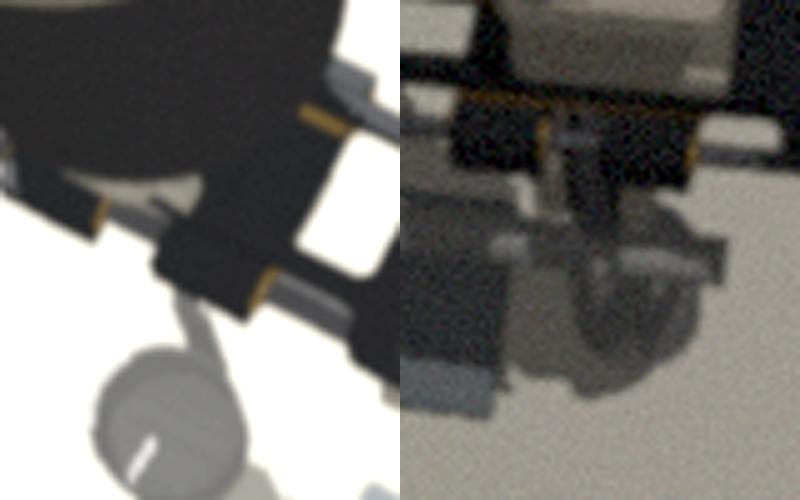

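Emit:
step_arm(
  rows=[
    [1,[-0.4,0,-1],[0,0,0]],
    [1,[-0.7,0,-2],[0,0,0]],
    [1,[-1.1,0.1,-3],[0,0,0]],
    [1,[-1.5,0.1,-4],[0,0,0]],
    [1,[-1.5,0.1,-4],[0,0,0]],
  ],
)

```text
clock: 7.53
tool_pos: [0.5877, 0.0793, 0.2452]
orientation: [180.0, -20.6, 174.3]
force: [0.0, 0.1, -2.6]
opening: 0.0119
gripper_force: 30.0
```

Emit:
step_arm(
  rows=[
    [1,[-0.2,0,-0.5],[0,0,0]],
    [1,[-0.3,0,-0.9],[0,0,0]],
    [1,[-0.5,0,-1.3],[0,0,0]],
    [1,[-0.6,0,-1.7],[0,0,0]],
    [1,[-0.6,0,-1.7],[0,0,0]],
  ],
)

```text
clock: 7.95
tool_pos: [0.5872, 0.0794, 0.2437]
orientation: [180.0, -20.6, 174.3]
force: [0.6, -0.2, -2.6]
opening: 0.0121
gripper_force: 30.0
```

Emit:
step_arm(
  rows=[
    [1,[-0.1,0,-0.3],[0,0,0]],
    [1,[-0.2,0,-0.6],[0,0,0]],
    [1,[-0.3,0,-0.9],[0,0,0]],
    [1,[-0.4,0,-1.2],[0,0,0]],
    [1,[-0.4,0,-1.2],[0,0,0]],
  ],
)

```text
clock: 8.37
tool_pos: [0.5868, 0.0794, 0.2425]
orientation: [180.0, -20.6, 174.3]
force: [-0.2, -0.8, -2.3]
opening: 0.012
gripper_force: 30.0
```

Emit:
step_arm(
  rows=[
    [1,[-0.1,0,-0.3],[0,0,0]],
    [1,[-0.2,0,-0.6],[0,0,0]],
    [1,[-0.3,0,-0.9],[0,0,0]],
    [1,[-0.3,0,-0.9],[0,0,0]],
    [1,[-0.3,0,-0.9],[0,0,0]],
  ],
)

```text
clock: 8.78
tool_pos: [0.5865, 0.0794, 0.2417]
orientation: [180.0, -20.6, 174.3]
force: [0.8, 0.3, -3.0]
opening: 0.0118
gripper_force: 30.0
```

Emit:
step_arm(
  rows=[
    [1,[0,0,-0.3],[0,0,0]],
    [1,[0.1,0,-0.6],[0,0,0]],
    [1,[0.2,0,-0.9],[0,0,0]],
    [1,[0.2,0,-0.9],[0,0,0]],
    [1,[0.2,0,-0.9],[0,0,0]],
  ],
)

```text
clock: 9.2
tool_pos: [0.5867, 0.0793, 0.2407]
orientation: [180.0, -20.6, 174.3]
force: [-0.1, -0.6, -3.0]
opening: 0.0121
gripper_force: 30.0
```

Emit:
step_arm(
  rows=[
    [1,[0.1,0,-0.3],[0,0,0]],
    [1,[0.2,0,-0.6],[0,0,0]],
    [1,[0.4,0,-0.9],[0,0,0]],
    [1,[0.4,0,-0.9],[0,0,0]],
    [1,[0.4,0,-0.9],[0,0,0]],
  ],
)

```text
clock: 9.62
tool_pos: [0.5871, 0.0793, 0.2399]
orientation: [180.0, -20.6, 174.3]
force: [-0.5, 0.2, -2.0]
opening: 0.0119
gripper_force: 30.0
```

Emit:
step_arm(
  rows=[
    [1,[0.1,0,-0.3],[0,0,0]],
    [1,[0.2,0,-0.6],[0,0,0]],
    [1,[0.4,0,-0.8],[0,0,0]],
    [1,[0.4,0,-0.8],[0,0,0]],
    [1,[0.4,0,-0.8],[0,0,0]],
  ],
)

```text
clock: 10.03
tool_pos: [0.5873, 0.0793, 0.2395]
orientation: [180.0, -20.6, 174.3]
force: [-2.2, 0.5, 3.4]
opening: 0.0121
gripper_force: 30.0
```

Emit:
step_arm(
  rows=[
    [1,[0.1,0,-0.2],[0,0,0]],
    [1,[0.2,0,-0.4],[0,0,0]],
    [1,[0.3,0,-0.6],[0,0,0]],
    [1,[0.3,0,-0.6],[0,0,0]],
    [1,[0.3,0,-0.6],[0,0,0]],
  ],
)

```text
clock: 10.45
tool_pos: [0.5874, 0.0793, 0.2393]
orientation: [180.0, -20.6, 174.3]
force: [-4.1, 0.9, 6.5]
opening: 0.012
gripper_force: 30.0
```

Emit:
step_arm(
  rows=[
    [1,[-0.3,0,0.2],[0,0,0]],
    [1,[-0.6,0,0.4],[0,0,0]],
    [1,[-0.8,0,0.4],[0,0,0]],
    [1,[-0.8,0,0.4],[0,0,0]],
    [1,[-0.8,0,0.4],[0,0,0]],
  ],
)

```text
clock: 10.87
tool_pos: [0.5872, 0.0793, 0.2394]
orientation: [180.0, -20.6, 174.3]
force: [-1.8, 1.1, 5.6]
opening: 0.0124
gripper_force: 30.0
```

Emit:
step_arm(
  rows=[
    [1,[-0.2,0,0.2],[0,0,0]],
    [1,[-0.4,0,0.4],[0,0,0]],
    [1,[-0.5,0,0.6],[0,0,0]],
    [1,[-0.5,0,0.6],[0,0,0]],
    [1,[-0.5,0,0.6],[0,0,0]],
  ],
)

```text
clock: 11.28
tool_pos: [0.587, 0.0793, 0.2395]
orientation: [180.0, -20.6, 174.3]
force: [0.7, 0.2, 2.7]
opening: 0.012
gripper_force: 30.0
```

Emit:
step_arm(
  rows=[
    [1,[0,0,0.2],[0,0,0]],
    [1,[0,0,0.5],[0,0,0]],
    [1,[0,0,0.5],[0,0,0]],
    [1,[0,0,0.5],[0,0,0]],
    [1,[0,0,0.5],[0,0,0]],
  ],
)

```text
clock: 11.7
tool_pos: [0.5864, 0.0794, 0.2396]
orientation: [180.0, -20.6, 174.3]
force: [0.1, 0.5, -1.2]
opening: 0.0119
gripper_force: 30.0
```

Emit:
step_arm(
  rows=[
    [1,[0,0.5,0],[0,0,0]],
    [1,[0.1,1,0],[0,0,0]],
    [1,[0.1,1.5,0],[0,0,0]],
    [1,[0.2,1.5,0],[0,0,0]],
    [1,[0.2,1.5,0],[0,0,0]],
  ],
)

```text
clock: 12.12
tool_pos: [0.5863, 0.0802, 0.2397]
orientation: [-179.9, -20.7, 174.3]
force: [-1.5, -5.8, -3.1]
opening: 0.0121
gripper_force: 30.0
```

The wire met a groove wall after 0.8 mm, so it is in the groove. I'll move back towards the middle.

Emit:
step_arm(
  rows=[
    [1,[0,-0.8,0],[0,0,0]],
    [1,[-0.1,-1.6,0],[0,0,0]],
    [1,[-0.2,-2.4,0],[0,0,0]],
    [1,[-0.3,-2.9,0],[0,0,0]],
    [1,[-0.3,-2.9,0],[0,0,0]],
  ],
)

```text
clock: 12.53
tool_pos: [0.5866, 0.0782, 0.24]
orientation: [179.9, -20.6, 174.3]
force: [0.5, 0.5, -2.9]
opening: 0.0124
gripper_force: 30.0
```

Emit:
step_arm(
  rows=[
    [1,[0,0,-0.1],[0,0,0]],
    [1,[0,0,-0.2],[0,0,0]],
    [1,[0,0,-0.2],[0,0,0]],
    [1,[0,0,-0.2],[0,0,0]],
    [1,[0,0,-0.2],[0,0,0]],
  ],
)

```text
clock: 12.95
tool_pos: [0.5865, 0.078, 0.2398]
orientation: [180.0, -20.6, 174.3]
force: [-1.2, -0.3, -2.6]
opening: 0.0116
gripper_force: 30.0
```

```bash
python3 -c "
from h import *
o=ctrl.get_obs();print(o['tool_pos'],o['force'],o['moment'],o['orientation'])"
```

```text
[0.5865 0.078  0.2398] [-1.2256 -0.301  -2.6194] [-0.0927 -1.4884 -0.0417] [179.9716 -20.6096 174.3262]
```

Emit:
step_arm(
  rows=[
    [1,[0,0,-0.1],[0,0,0]],
    [1,[0,0,-0.2],[0,0,0]],
    [1,[0,0,-0.3],[0,0,0]],
    [1,[0,0,-0.3],[0,0,0]],
    [1,[0,0,-0.3],[0,0,0]],
  ],
)

```text
clock: 13.37
tool_pos: [0.5865, 0.078, 0.2396]
orientation: [180.0, -20.6, 174.3]
force: [0.7, 0.0, -0.5]
opening: 0.0119
gripper_force: 30.0
```

Emit:
step_arm(
  rows=[
    [1,[0,0,0],[0,0,0]],
    [1,[0,0,-0.1],[0,0,0]],
    [1,[0,0,-0.1],[0,0,0]],
    [1,[0,0,-0.1],[0,0,0]],
    [1,[0,0,-0.1],[0,0,0]],
  ],
)

```text
clock: 13.78
tool_pos: [0.5865, 0.078, 0.2395]
orientation: [180.0, -20.6, 174.3]
force: [0.9, 0.7, 0.8]
opening: 0.0117
gripper_force: 30.0
```

Emit:
step_arm(
  rows=[
    [0.86,[0,0,0],[0,0,0]],
    [0.855,[0,0,0],[0,0,0]],
    [0.85,[0,0,0],[0,0,0]],
    [0.845,[0,0,0],[0,0,0]],
    [0.84,[0,0,0],[0,0,0]],
  ],
)

```text
clock: 14.2
tool_pos: [0.5864, 0.0778, 0.2393]
orientation: [180.0, -20.6, 174.3]
force: [0.2, -0.5, -0.8]
opening: 0.0141
gripper_force: 0.0
```

Emit:
step_arm(
  rows=[
    [0.83,[0,0,0],[0,0,0]],
    [0.82,[0,0,0],[0,0,0]],
    [0.82,[0,0,0],[0,0,0]],
    [0.82,[0,0,0],[0,0,0]],
    [0.82,[0,0,0],[0,0,0]],
  ],
)

```text
clock: 14.62
tool_pos: [0.5864, 0.0779, 0.2394]
orientation: [180.0, -20.6, 174.3]
force: [-0.0, 0.4, 0.0]
opening: 0.0155
gripper_force: 0.0
```

Emit:
step_arm(
  rows=[
    [0.8,[0,0,0],[0,0,0]],
    [0.75,[0,0,0],[0,0,0]],
    [0.7,[0,0,0],[0,0,0]],
    [0.6,[0,0,0],[0,0,0]],
    [0.5,[0,0,0],[0,0,0]],
  ],
)

```text
clock: 15.03
tool_pos: [0.5864, 0.078, 0.2394]
orientation: [180.0, -20.6, 174.3]
force: [0.1, 0.7, -0.2]
opening: 0.0342
gripper_force: 0.0
```

Emit:
step_arm(
  rows=[
    [0.45,[0,0,0],[0,0,0]],
    [0.45,[0,0,0],[0,0,0]],
    [0.45,[0,0,0],[0,0,0]],
    [0.45,[0,0,0],[0,0,0]],
    [0.45,[0,0,0],[0,0,0]],
  ],
)

```text
clock: 15.45
tool_pos: [0.5864, 0.078, 0.2394]
orientation: [180.0, -20.6, 174.3]
force: [0.0, -0.4, -0.5]
opening: 0.0481
gripper_force: 0.0
```

Emit:
step_arm(
  rows=[
    [0.45,[2,-0.2,5],[0,0,0]],
    [0.45,[6,-0.6,16],[0,0,0]],
    [0.45,[12,-1.2,32],[0,0,0]],
    [0.45,[18,-1.8,48],[0,0,0]],
    [0.45,[24,-2.4,64],[0,0,0]],
  ],
)

```text
clock: 15.87
tool_pos: [0.6108, 0.0754, 0.3046]
orientation: [180.0, -20.6, 174.3]
force: [0.9, 0.3, -0.7]
opening: 0.0483
gripper_force: 0.0
```

Emit:
step_arm(
  rows=[
    [0.45,[8,-0.8,21],[0,0,0]],
    [0.45,[8,-20,45],[0,0,0]],
    [0.45,[0,-55,60],[0,0,0]],
    [0.45,[-10,-90,70],[0,0,0]],
    [0.45,[-20,-125,75],[0,0,0]],
  ],
)

```text
clock: 16.28
tool_pos: [0.5906, -0.0507, 0.3804]
orientation: [180.0, -20.5, 174.4]
force: [0.9, -0.0, -0.5]
opening: 0.0481
gripper_force: 0.0
```

Emit:
step_arm(
  rows=[
    [0.45,[-10,-35,0],[0,0,0]],
    [0.45,[-20,-60,0],[0,0,0]],
    [0.45,[-25,-70,0],[0,0,0]],
    [0.45,[-25,-70,0],[0,0,0]],
    [0.45,[-25,-70,0],[0,0,0]],
  ],
)

```text
clock: 16.7
tool_pos: [0.5654, -0.1198, 0.3788]
orientation: [180.0, -20.6, 174.3]
force: [0.2, 0.5, 0.4]
opening: 0.0484
gripper_force: 0.0
```

```bash
python3 - <<'E'
from h import *
out=[]
for n in("scene","top","scene"):
    m=ctrl.camera_model(n);im=ctrl.snapshot(n)[...,::-1]
    u,v=proj(m,[.576,.08,.19]).astype(int);u0,v0=u-50,v-50
    out.append(im[v0:v0+110,u0:u0+100])
    if n=="scene" : last=out[-1]
print("motion",np.abs(out[0].astype(int)-out[2]).mean())
cv2.imwrite("pics/f.png",cv2.resize(np.hstack(out[:2]),(800,440),interpolation=cv2.INTER_CUBIC))
E
```

```text
motion 0.6926969696969697
```

View pics/f.png

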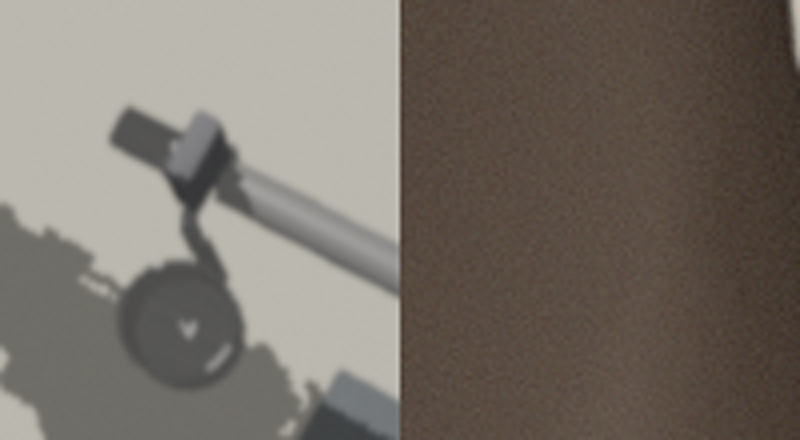

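The dipper hangs by its hook at the groove, with the tab at about (200,155) and the cup at (183,325). It looks still. The top view is blocked by the arm. I'll let it settle briefly, then hand in.

Emit:
step_arm(
  rows=[
    [0.45,[0,0,0],[0,0,0]],
    [0.45,[0,0,0],[0,0,0]],
    [0.45,[0,0,0],[0,0,0]],
    [0.45,[0,0,0],[0,0,0]],
    [0.45,[0,0,0],[0,0,0]],
  ],
)

```text
clock: 17.27
tool_pos: [0.5655, -0.1192, 0.3783]
orientation: [180.0, -20.6, 174.3]
force: [-0.1, -0.0, 0.6]
opening: 0.0482
gripper_force: 0.0
```

```bash
python3 -c "
from plant import ctrl
print(ctrl.close_job())"
```

```text
the job is handed in; nothing more can be done
None
```

The dipper is hanging by its hook in the rod's groove, still in the last camera view and with the arm clear. I handed the job in at about 17 s; no verdict came back.

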